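Put the pastry mandrels back in their graded rack

ROBOT

A 6-joint arm with a two-finger parallel gripper is mounted at the origin on a cart in front of the work surface, level with it; the furniture and walls round the work are solid. World frame = base frame: x ahead of the robot, y to its left, z up, the work surface at z = 0. Lengths are in mm, angles in rad, forces in N, time in s.
With the tool pointing down it reaches from about 375 to 925 mm from the base axis. Payload 5.7 kg.
Tool frame: the origin (TCP) lies midway between the tips of the shut fingers; the grasp point (between the pads) lies 19 mm behind it; z points along the fingers, y is the line along which they close (so a half turn about z gives the same grasp; the last joint's range is limited). The gripper opens to 85 mm and grips with 20 to 120 N. Pads are 22 mm wide; open, the fingers measure 114 mm over their backs; the gripper's body (76 mm by 85 mm) begins 54 mm behind the grasp point. The pads swing forward as they close: fully open they stand 13 mm farther back than shut.
Start: joints at [1.16, 0.359, 1.51, -0, 1.272, -0.115], TCP at [174.896, 573.912, 231.267] pointing down, gripper open.
Joint ranges: [-2.97, 2.97], [-1.01, 2.36], [0.21, 2.38], [-0.96, 4.11], [0.2, 2.71], [-2.98, 2.98]. Speed limits (rad/s): [2.39, 2.39, 3.14, 3.14, 3.14, 3.14].

INTERFACE

Orientations are given as a unit quaternion [x, y, z, w].
In Python, from rig import env, imaging gives the robot as it stands. The module is installed in compiled form; this text tells all that it offers.
- The arm moves only by the tool play_rows, never from a script. Its argument "commands" is a list of rows, each a list of 2 entries, a list of its own where there are three numbers: the shift along the tool's x, y, z in units of 25 mm (1.0 is 25 mm), then the turn about the tool's z in units of 0.15 rad (1.0 is 0.15 rad). In form: [[[tx, ty, tz], yaw], ...]. A call has 1 to 8 rows; each row shifts and turns the commanded pose from where the row before left it, along the tool's axes as they then stand; what a row does not reach is not made up. A row lasts 1/10 s, in which the tool goes at most 50 mm and 8.59 degrees, less where a joint would pass 70% of its speed; a pose out of reach is approached as far as the arm can. A call with a number of a shift or a turn outside -1 to 1 is refused whole. A call with a gripper value outside its range is refused whole. "grip" is the opening, from 0 (shut) to 1 (fully open), set as the call begins (left out, the last holds). The fingers move at their own pace and stop on an object; "newtons" is the grip in N (left out, the last holds). Time passes only in rows, so rows that do not move let the fingers close. It gives the time, the measured TCP pose, the force, the opening and the grip force at its end, in the units of the state.
- env.sense(): the state, without advancing time (a new reading comes with each control period).
- imaging.grab_frame(name): name is "scene" or "top"; returns (picture, depth): 400x640x3 uint8, red, green, blue; 400x640 float32, mm along the optical axis (not along the pixel's ray), 0 where there is no reading.
- imaging.camera_params(name): a dict with "camera_matrix" (3x3 intrinsics, pixels), "distortion" ([k1, k2, p1, p2, k3] as OpenCV has them; the pictures are not rectified), "R" (3x3) and "t" (3): a world point X has camera coordinates R X + t. Camera axes: x right, y down, z forward; pixel columns grow to the right and rows downward; lengths in mm; the calibration is good to about 2 mm. A picture is of the moment at which its call begins. camera_params takes no time and is no camera call.
- env.hand_in(): hands the job in; it is judged then, once.
The state is a dict: "clock": time; "joints": joint angles; "qvel": joint speeds; "tau": joint torques, N m; "tool_pos": TCP position; "tcp_rot": TCP orientation; "wrist_force": force on the tool from outside, world axes, zero at the start; "torque": the same for the moment, N m; "finger_gap": opening from 0.0 (shut) to 1.0 (fully open); "finger_force": force on a finger pad.
Only numpy, scipy, OpenCV 4.12 (cv2) and the standard library are available. Lean on these libraries where they do the work, as an engineer would, in place of code of your own. Each camera call takes 0.05 s, during which the arm holds its last target. There are 200 camera calls.

TASK

Put the two loose wooden pastry mandrels back into the graded rack, each upright in the hole that matches its diameter, and push each one past its spring catch until it stands fully home on the bottom of its hole. The rack's block has slid a little in its tray, so feel your way in with light touches and never force them. Leave the other things on the table where they are.

Things in the scene. Friction and masses are not known exactly. Their poses are not given: they have to be found in the camera images.
- rack: Dark wooden tray fixed to the table, 106 x 238 mm, 10 mm thick with lips to 17 mm at front and back; origin: centre of its underside, z up. On it a light block, 66 (x) x 222 (y) mm, top 60 mm above the table, can slide along the tray's x: its centre lies anywhere from x = -12 to +12 mm. No pose tells where: feel for it or look. It is stiff (moves at 20 N).
- mandrel_24: Turned wooden dowel standing on the table, 24 mm in diameter, 130 mm long, about 65 g. Origin: centre of its foot, z along it. Foot bevelled 1 mm; groove 2.5 mm deep from 12 to 28 mm up; plain full diameter from 28 to 127 mm. Along the block's middle are five blind holes, for 20, 24, 28, 32, 36 mm at the tray's y = +84, +42, 0, -42, -84 mm, each 1.2 mm wider than that, sharp-edged.
- mandrel_32: The same, 32 mm in diameter, about 120 g. Holes are 45 mm deep: a mandrel's foot is 15 mm above the table when home. 25 mm below each mouth a spring ball in the front (-x) wall must be passed (a few N, at most 12); it snaps into the groove. A mandrel must not press on the rack with over 40 N: touch with 3 or 4 N while searching, stop at about 18 N when pushing home.
- cutter: Bystander: tin biscuit cutter with a bow, 56 mm wide, 50 mm high, standing on the table; origin at the centre of its underside.
- spice_tin: Bystander: round tin, 49 mm wide, 72 mm high; origin at the centre of its underside. In front of it lies the fixed sausage stuffer, 140 mm high, its near side at world x = 480 mm, from world y = -80 mm leftwards: one mandrel stands close before it, with little room for fingers that close along x.
- matches: Bystander: small box 36 x 56 x 16 mm, lying flat; origin at the centre of its underside.
There are look-alikes about, which are no part of the job. What is shaped like the mandrel_24 but pink or turquoise is not meant.

How it is judged:
By the outcome, as a careful person would: the job done as asked, in the order asked, and still so for the second after the job is handed in, with the robot touching nothing.
It also fails if it takes over 61 s, if anything falls off the work surface, if the arm or the gripper's body presses on something with over 40 N, if the wrist force passes 120 N, or if a joint passes its speed limit or range.

## Working session

There is one attempt and no reset: what is moved stays moved. The work goes in short steps, Python scripts to look and compute and a tool call to move; the robot and the scene stay as the last step left them, time stands still between calls to the robot, and variables do not carry over. Pictures are saved under pics/ and viewed, at most 10 in all, crops included, and the job is handed in when it is done.

Besides the shell and the picture viewer there is one more tool, called after ">>>" by a JSON object that holds its "op" and its "data". play_rows: Moves the arm, as the interface text tells. Its arguments: {"type":"object","properties":{"commands":{"type":"array"},"grip":{"type":"number"},"newtons":{"type":"number"}},"required":["commands"]}

```bash
mkdir -p pics; cat > h.py <<'E'
from rig import env, imaging
import numpy as np, cv2
def grab(n,fn=None):
    p,d=imaging.grab_frame(n)
    np.savez(f'{n}.npz',p=p,d=d)
    if fn: cv2.imwrite('pics/'+fn,p[:,:,::-1])
    return p,d
def world(n,d):
    c=imaging.camera_params(n);K=np.array(c['camera_matrix']);D=np.array(c['distortion'],float)
    v,u=np.mgrid[0:400,0:640]
    q=cv2.undistortPoints(np.stack([u,v],-1).reshape(-1,1,2).astype(np.float64),K,D).reshape(400,640,2)
    X=np.dstack([q[...,0]*d,q[...,1]*d,d]).astype(float)
    W=(X-np.array(c['t']).ravel())@np.array(c['R'])
    W[d==0]=np.nan
    return W
E
python3 - <<'E'
from h import *
for n in('scene','top'):
    grab(n,n+'0.png'); c=imaging.camera_params(n); print(n,-np.array(c['R']).T@np.array(c['t']).ravel(),np.array(c['camera_matrix'])[0])
print(env.sense())
E
```

```text
scene [  94.33994332 -794.689548    786.03697486] [471.58003687   0.         328.89371896]
top [ 411.81146537 -115.6561243  1061.13637213] [485.53604851   0.         329.19846956]
{'clock': 0.1, 'joints': array([ 1.15988379e+00,  3.59426419e-01,  1.51129722e+00, -5.18373191e-06,
        1.27248895e+00, -1.15160039e-01]), 'qvel': array([ 2.90082396e-05, -3.00778808e-03, -9.42210307e-04,  4.22332592e-04,
        8.55810367e-04, -3.08030871e-04]), 'tau': array([-4.58517552e-04, -5.28653634e+01, -2.79349422e+01, -4.57538299e-04,
        4.90060891e-03,  9.38403701e-06]), 'tool_pos': array([174.68196364, 573.39157641, 230.55180471]), 'tcp_rot': array([ 1.47337091e-01,  9.89086005e-01, -7.82754058e-04, -2.08211363e-04]), 'wrist_force': array([ 0.11738095, -0.71412279, -0.84795977]), 'torque': array([ 0.01582726, -0.03139214,  0.02395741]), 'finger_force': 0.0, 'finger_gap': 1.0003727980829453}
```

View pics/scene0.png

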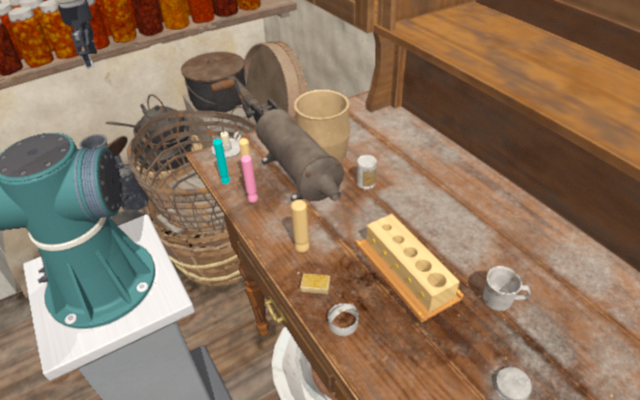

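View pics/top0.png

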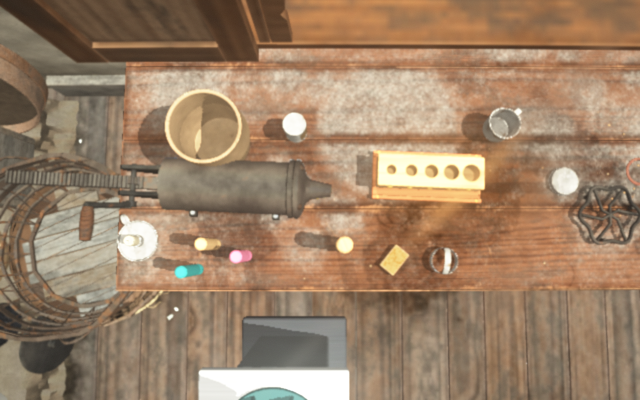

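The scene view shows a thick wooden dowel at (300,225), and behind the pink one a thinner wooden dowel at (245,148). In the top view these are at (345,244) and (207,244). Pink (240,256) and turquoise (188,270) are the look-alikes. Another pale stick stands on the white dish at (130,240). I'll measure these and make one enlarged crop.

```bash
cat > m.py <<'E'
from h import *
T=np.load('top.npz');p,d=T['p'],T['d'];W=world('top',d);z=W[...,2]
def blob(u,v,r,zmin,zmax,name):
    m=np.zeros(z.shape,bool);m[v-r:v+r,u-r:u+r]=1
    m&=(z>zmin)&(z<zmax)
    n,l,st,c=cv2.connectedComponentsWithStats(m.astype(np.uint8))
    if n<2: print(name,'none');return
    k=1+np.argmax(st[1:,4]);q=W[l==k]
    (cx,cy),rr=cv2.minEnclosingCircle(q[:,:2].astype(np.float32))
    print(name,len(q),'med',np.median(q,0).round(1),'circ',round(cx,1),round(cy,1),'diam',round(2*rr,1),'eqd',round(2*np.sqrt(len(q)*(np.nanmedian(q[:,2])*-1+1061)**2/485.5**2/np.pi),1), 'zmax',q[:,2].max().round(1))
if __name__=='__main__':
    blob(345,244,16,115,145,'A'); blob(205,244,16,115,145,'B');blob(240,256,16,100,145,'pink');blob(188,270,16,100,145,'turq');blob(130,240,20,40,250,'candle')
    blob(294,125,20,60,90,'tin');blob(395,260,20,8,30,'matches');blob(444,260,22,35,60,'cutter')
    m=(z>52)&(z<66);m[:, :370]=0;m[:,490:]=0;m[:145]=0;m[195:]=0
    q=W[m][:,:2].astype(np.float32);print('block',cv2.minAreaRect(q),np.median(z[m]))
    m=(z>6)&(z<22);m[:, :365]=0;m[:,492:]=0;m[:145]=0;m[207:]=0
    q=W[m][:,:2].astype(np.float32);print('tray',cv2.minAreaRect(q),q.min(0),q.max(0))
    print('table z',np.nanmedian(z[210:225,400:440]))
    a=cv2.resize(p[225:285,110:270],None,fx=5,fy=5,interpolation=3)
    b=cv2.resize(p[140:210,360:500],None,fx=4,fy=4,interpolation=3);b=cv2.copyMakeBorder(b,0,0,0,800-560,0)
    cv2.imwrite('pics/crop1.png',np.vstack([a,b])[:,:,::-1])
E
python3 m.py
```

```text
A 210 med [ 417.7 -148.2  128.9] circ 417.6 -149.2 diam 31.6 eqd 31.4 zmax 133.7
B 136 med [419.8 125.9 128.7] circ 418.9 127.5 diam 24.7 eqd 25.3 zmax 132.7
pink 149 med [395.1  57.7 128.2] circ 394.9 59.6 diam 24.3 eqd 26.5 zmax 132.2
turq 166 med [365.9 160.6 127.5] circ 365.4 164.6 diam 24.4 eqd 28.0 zmax 132.4
candle 110 med [426.5 294.1  52.5] circ 425.8 296.2 diam 23.7 eqd 24.6 zmax 61.2
tin 435 med [667.5 -47.   70.2] circ 668.5 -47.1 diam 49.3 eqd 48.0 zmax 76.1
matches 450 med [ 386.2 -259.3   15.3] circ 386.3 -259.4 diam 64.6 eqd 51.6 zmax 20.1
cutter 128 med [ 382.7 -364.3   47.2] circ 383.4 -364.5 diam 49.3 eqd 26.7 zmax 52.1
block ((570.970703125, -333.3447265625), (221.13023376464844, 67.27336883544922), 87.53428649902344) 59.557320455474944
tray ((572.9481811523438, -333.04827880859375), (236.2021026611328, 120.68108367919922), 87.26309967041016) [ 508.2813 -452.1979] [ 636.3362 -213.1673]
table z -0.4620438980781745
```

View pics/crop1.png

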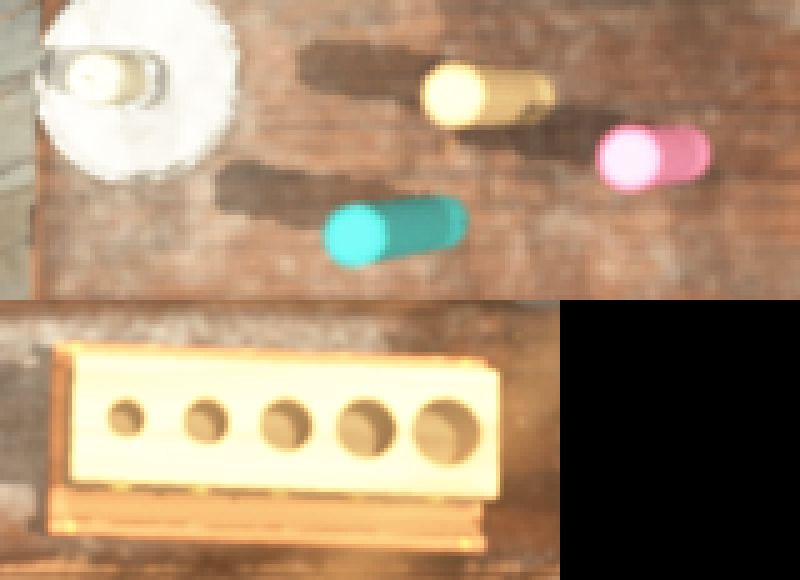

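B (207,244 in top; wood, about 24.7 mm across) is mandrel_24 and A (345,244; wood, about 31.6 mm) is mandrel_32. The crop confirms that pink and turquoise are decoys and that the pale stick on the dish is a short candle. Next I'll fit the hole mouths.

```bash
cat > holes.py <<'E'
from h import *
T=np.load('top.npz');p=T['p'];c=imaging.camera_params('top')
K=np.array(c['camera_matrix']);D=np.array(c['distortion'],float);R=np.array(c['R']);t=np.array(c['t']).ravel()
def plane(uv,z):
    q=cv2.undistortPoints(np.array(uv,float).reshape(-1,1,2),K,D).reshape(-1,2)
    r=np.c_[q,np.ones(len(q))]@R; o=-R.T@t
    return (o+r*((z-o[2])/r[:,2])[:,None])[:,:2]
s=8;u0,v0=362,142
b=cv2.resize(p[v0:208,u0:496,2],None,fx=s,fy=s,interpolation=cv2.INTER_CUBIC)
C=[]
for (cu,cv_),dd in zip([(391.5,169.5),(411.5,170),(431.5,170.5),(451.5,172),(471.5,173)],[20,24,28,32,36]):
    top=np.median(b[int((cv_-v0)*s)-150:,:][:60]);
    x,y=int((cu-u0)*s),int((cv_-v0)*s);r=int(s*(dd*.485/2+4))
    sub=b[y-r:y+r,x-r:x+r].astype(np.uint8);th,m=cv2.threshold(sub,0,255,cv2.THRESH_BINARY_INV+cv2.THRESH_OTSU)
    cs,_=cv2.findContours(m,0,cv2.CHAIN_APPROX_NONE);k=max(cs,key=cv2.contourArea).reshape(-1,2)
    uv=(k+[x-r+.5,y-r+.5])/s-.5+[u0,v0]
    P=plane(uv,60)
    A=np.c_[2*P,np.ones(len(P))];f=np.linalg.lstsq(A,(P**2).sum(1),rcond=None)[0]
    print(dd,th,f[:2].round(1),'diam',round(2*np.sqrt(f[2]+f[0]**2+f[1]**2),1));C.append(f[:2])
C=np.array(C);yy=np.array([84,42,0,-42,-84]);
fx=np.polyfit(yy,C[:,0],1);fy=np.polyfit(yy,C[:,1],1);print(fx,fy)
for q in(42,-42):print(q,np.polyval(fx,q).round(1),np.polyval(fy,q).round(1))
E
python3 holes.py
```

```text
20 171.0 [ 573.9 -249.9] diam 20.7
24 170.0 [ 572.2 -291.8] diam 24.6
28 170.0 [ 570.2 -333.6] diam 28.6
32 169.0 [ 568.3 -375.6] diam 32.5
36 166.0 [ 566.4 -417.8] diam 36.7
[4.49620674e-02 5.70207159e+02] [   0.99907134 -333.73196242]
42 572.1 -291.8
-42 568.3 -375.7
```

>>> {"op": "play_rows", "data": {"commands": [[[0,-1,0],-1],[[0,-1,0],-0.97],[[0,-1,0],0],[[0,-1,0],0],[[-1,-1,0],0],[[-1,-1,0],0],[[-1,-1,0],0],[[-1,-1,0],0]], "grip": 0.55, "newtons": 40}}

```text
clock: 0.9
tool_pos: [264.4, 374.0, 231.1]
tcp_rot: [-0.0, 1.0, -0.0, -0.0]
wrist_force: [-1.2, 1.2, 0.1]
finger_gap: 0.551
finger_force: 0.0
```

>>> {"op": "play_rows", "data": {"commands": [[[-1,-1,0],0],[[-1,-1,0],0],[[-1,-1,0],0],[[-1,-1,0],0],[[-1,-1,0],0],[[-1,-1,0],0],[[-0.18,-1,0],0],[[0,-1,0],0]]}}

```text
clock: 1.7
tool_pos: [419.4, 174.0, 231.0]
tcp_rot: [0.001, 1.0, -0.0, -0.0]
wrist_force: [0.1, 0.5, -0.1]
finger_gap: 0.549
finger_force: 0.0
```

>>> {"op": "play_rows", "data": {"commands": [[[0,-1,0],0],[[0,-0.88,0],0],[[0,0,0],0],[[0,0,0],0]]}}

```text
clock: 2.1
tool_pos: [418.2, 128.2, 231.2]
tcp_rot: [0.001, 1.0, 0.0, -0.0]
wrist_force: [-0.0, -0.4, -0.2]
finger_gap: 0.55
finger_force: 0.0
```

>>> {"op": "play_rows", "data": {"commands": [[[-0.04,-0.05,1],0],[[0,0,1],0],[[0,0,1],0],[[0,0,1],0],[[0,0,1],0],[[0,0,1],0],[[0,0,0],0],[[0,0,0],0]]}}

```text
clock: 2.9
tool_pos: [419.1, 127.7, 81.3]
tcp_rot: [-0.0, 1.0, -0.0, -0.001]
wrist_force: [0.3, 0.1, 0.6]
finger_gap: 0.552
finger_force: 0.0
```

>>> {"op": "play_rows", "data": {"commands": [[[0,0,0],0],[[0,0,0],0],[[0,0,0],0],[[0,0,0],0],[[0,0,0],0],[[0,0,0],0]], "grip": 0, "newtons": 60}}

```text
clock: 3.5
tool_pos: [420.6, 127.3, 82.6]
tcp_rot: [0.0, 1.0, 0.0, 0.001]
wrist_force: [-0.5, 1.3, 6.8]
finger_gap: 0.264
finger_force: 58.9
```

>>> {"op": "play_rows", "data": {"commands": [[[0,0,-0.5],0],[[0,0,-1],0],[[0,0,-1],0],[[0,0,-1],0],[[0,0,-1],0],[[0,0,-1],0],[[0,0,-1],0],[[0,-0.5,0],0]]}}

```text
clock: 4.3
tool_pos: [421.8, 115.2, 247.4]
tcp_rot: [-0.0, 1.0, 0.001, 0.004]
wrist_force: [-0.2, -0.7, -1.2]
finger_gap: 0.264
finger_force: 58.7
```

>>> {"op": "play_rows", "data": {"commands": [[[0,-1,0],0],[[0,-1,0],0],[[0,-1,0],0],[[0,-1,0],0],[[0,-1,0],0],[[0,-1,0],0],[[0,-1,0],0],[[0,-1,0],0]]}}

```text
clock: 5.1
tool_pos: [418.2, -86.9, 243.1]
tcp_rot: [0.0, 1.0, -0.0, -0.001]
wrist_force: [0.9, -1.2, -0.6]
finger_gap: 0.261
finger_force: 58.7
```

>>> {"op": "play_rows", "data": {"commands": [[[0,-1,0],0],[[-1,-1,0],0],[[-1,-1,0],0],[[-1,-1,0],0],[[-1,-1,0],0],[[-1,-1,0],0],[[-1,-1,0],0],[[-0.12,-0.3,0],0]]}}

```text
clock: 5.9
tool_pos: [574.0, -271.4, 242.5]
tcp_rot: [0.001, 1.0, -0.001, 0.0]
wrist_force: [0.7, -0.2, 0.1]
finger_gap: 0.266
finger_force: 58.8
```

```bash
python3 - <<'E'
from h import *
print(env.sense()['tool_pos'],env.sense()['wrist_force'])
grab('scene','scene1.png');p,d=grab('top')
print(env.sense()['tool_pos'],env.sense()['wrist_force'])
S=np.load('scene.npz')['p'];cv2.imwrite('pics/s1c.png',cv2.resize(S[80:280,320:520],None,fx=3,fy=3,interpolation=3)[:,:,::-1])
E
```

```text
[ 573.95584019 -271.37588245  242.52331042] [ 0.69062865 -0.16163707  0.07217433]
[ 571.63388667 -269.42379864  242.45768696] [-0.53999135  1.080747   -0.56316278]
```

View pics/s1c.png

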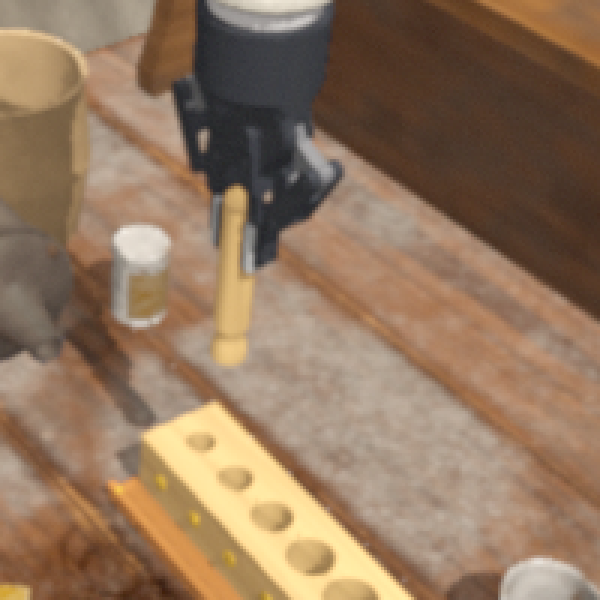

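The crop shows the mandrel held upright, its foot at crop (230,355), with the rack's 24 hole at crop (235,478). I'll measure the mandrel axis and the hole with the same camera, so the calibration offset cancels.

```bash
cat > rel.py <<'E'
from h import *
from scipy.optimize import least_squares
import sys
def cyl(rad,x0,y0,zl,zh):
    S=np.load('scene.npz');W=world('scene',S['d']);p=S['p'].astype(int)
    m=(W[...,2]>zl)&(W[...,2]<zh)&(abs(W[...,0]-x0)<rad+8)&(abs(W[...,1]-y0)<rad+8)&(p[...,0]-p[...,2]>40)
    q=W[m];f=lambda a:np.hypot(q[:,0]-a[0]-a[2]*(q[:,2]-zl),q[:,1]-a[1]-a[3]*(q[:,2]-zl))-rad
    r=least_squares(f,[x0,y0,0,0],loss='soft_l1');print('mandrel at z',zl,r.x.round(3),'n',len(q),'rms',np.std(f(r.x)).round(2),'zmin',q[:,2].min())
    return r.x
def hole(uv0,dd):
    p=np.load('scene.npz')['p'];c=imaging.camera_params('scene')
    K=np.array(c['camera_matrix']);D=np.array(c['distortion'],float);R=np.array(c['R']);t=np.array(c['t']).ravel();s=8
    u,v=int(uv0[0]),int(uv0[1]);w=int(dd*.5/2+4)
    b=cv2.resize(p[v-w:v+w+1,u-w:u+w+1,2],None,fx=s,fy=s,interpolation=2)
    th,m=cv2.threshold(b,0,255,cv2.THRESH_BINARY_INV+cv2.THRESH_OTSU)
    n,l=cv2.connectedComponents(m);k=l[s*w+4,s*w+4]
    cs,_=cv2.findContours((l==k).astype(np.uint8),0,cv2.CHAIN_APPROX_NONE);k=max(cs,key=cv2.contourArea).reshape(-1,2)
    uv=(k+.5)/s-.5+[u-w,v-w]
    q=cv2.undistortPoints(uv.reshape(-1,1,2),K,D).reshape(-1,2);r=np.c_[q,np.ones(len(q))]@R;o=-R.T@t
    P=(o+r*((60-o[2])/r[:,2])[:,None])[:,:2]
    f=np.linalg.lstsq(np.c_[2*P,np.ones(len(P))],(P**2).sum(1),rcond=None)[0]
    print('hole',dd,f[:2].round(1),'diam',round(2*np.sqrt(f[2]+f[0]**2+f[1]**2),1))
if __name__=='__main__':
    cyl(12,572,-270,195,222)
    for z in(165,195):cyl(12,572,-270,z,z+27)
    for uv,dd in [((387,227),20),((398.3,239.3),24),((410.6,252.3),28),((423.3,265.6),32)]:hole(uv,dd)
    T=np.load('top.npz')
E
python3 rel.py
```

```text
mandrel at z 195 [ 5.69776e+02 -2.69257e+02 -5.00000e-03  4.00000e-03] n 133 rms 1.01 zmin 195.4485605145352
mandrel at z 165 [ 5.69641e+02 -2.68688e+02  6.20000e-02  3.60000e-02] n 115 rms 1.34 zmin 165.01884740832847
mandrel at z 195 [ 5.69776e+02 -2.69257e+02 -5.00000e-03  4.00000e-03] n 133 rms 1.01 zmin 195.4485605145352
hole 20 [ 571.2 -249. ] diam 21.2
hole 24 [ 569.3 -290.9] diam 24.7
hole 28 [ 567.6 -332.9] diam 28.2
hole 32 [ 565.7 -374.9] diam 31.9
```

>>> {"op": "play_rows", "data": {"commands": [[[0.02,-0.87,0],0],[[0,0,1],0],[[0,0,1],0],[[0,0,1],0],[[0,0,0.6],0],[[0,0,0],0],[[0,0,0],0]]}}

```text
clock: 6.7
tool_pos: [571.0, -289.8, 154.1]
tcp_rot: [0.0, 1.0, 0.0, -0.0]
wrist_force: [-0.4, 0.0, -0.7]
finger_gap: 0.267
finger_force: 58.9
```

>>> {"op": "play_rows", "data": {"commands": [[[0,0,0.1],0],[[0,0,0],0]]}}

```text
clock: 6.9
tool_pos: [572.1, -290.2, 152.4]
tcp_rot: [0.0, 1.0, -0.001, 0.001]
wrist_force: [-0.4, 0.2, -1.0]
finger_gap: 0.263
finger_force: 58.9
```

>>> {"op": "play_rows", "data": {"commands": [[[0,-0.03,0.1],0],[[0,0,0.1],0],[[0,0,0],0]]}}

```text
clock: 7.2
tool_pos: [571.5, -290.5, 146.0]
tcp_rot: [0.0, 1.0, 0.0, -0.0]
wrist_force: [-0.9, -0.3, -0.1]
finger_gap: 0.266
finger_force: 58.9
```

>>> {"op": "play_rows", "data": {"commands": [[[0,0,0.08],0],[[0,0,0],0]]}}

```text
clock: 7.4
tool_pos: [571.6, -290.5, 144.0]
tcp_rot: [0.0, 1.0, 0.0, -0.0]
wrist_force: [0.1, 1.0, -0.8]
finger_gap: 0.264
finger_force: 58.9
```

>>> {"op": "play_rows", "data": {"commands": [[[0,0,0.08],0],[[0,0,0],0]]}}

```text
clock: 7.6
tool_pos: [571.9, -290.7, 142.4]
tcp_rot: [0.0, 1.0, -0.0, 0.0]
wrist_force: [0.2, -1.1, 0.4]
finger_gap: 0.263
finger_force: 59.2
```

>>> {"op": "play_rows", "data": {"commands": [[[0,0,0.06],0],[[0,0,0],0]]}}

```text
clock: 7.8
tool_pos: [572.4, -291.0, 141.7]
tcp_rot: [0.0, 1.0, -0.0, 0.001]
wrist_force: [0.8, 0.2, 1.3]
finger_gap: 0.269
finger_force: 59.0
```

>>> {"op": "play_rows", "data": {"commands": [[[0,0,0.06],0],[[0,0,0],0]]}}

```text
clock: 8.0
tool_pos: [572.5, -291.0, 139.4]
tcp_rot: [0.0, 1.0, -0.0, 0.001]
wrist_force: [3.1, -0.3, 0.2]
finger_gap: 0.264
finger_force: 59.0
```

>>> {"op": "play_rows", "data": {"commands": [[[-0.02,0,0.05],0],[[0,0,0.05],0],[[0,0,0],0]]}}

```text
clock: 8.3
tool_pos: [572.6, -290.9, 136.7]
tcp_rot: [0.0, 1.0, -0.0, 0.0]
wrist_force: [2.7, -1.1, -1.9]
finger_gap: 0.265
finger_force: 58.8
```

>>> {"op": "play_rows", "data": {"commands": [[[0,0,0.08],0],[[0,0,0],0]]}}

```text
clock: 8.5
tool_pos: [572.5, -290.8, 134.7]
tcp_rot: [0.0, 1.0, -0.0, 0.0]
wrist_force: [2.3, -0.6, -0.8]
finger_gap: 0.267
finger_force: 58.8
```

>>> {"op": "play_rows", "data": {"commands": [[[-0.02,0,0.1],0],[[0,0,0.1],0],[[0,0,0.1],0],[[0,0,0],0]]}}

```text
clock: 8.9
tool_pos: [572.6, -290.7, 126.8]
tcp_rot: [0.0, 1.0, -0.0, -0.0]
wrist_force: [2.5, -2.4, -2.1]
finger_gap: 0.26
finger_force: 58.7
```

>>> {"op": "play_rows", "data": {"commands": [[[0,0,0.1],0],[[0,0,0.1],0],[[0,0,0],0]]}}

```text
clock: 9.2
tool_pos: [572.7, -290.7, 122.0]
tcp_rot: [0.0, 1.0, -0.0, -0.0]
wrist_force: [3.3, -2.9, -1.4]
finger_gap: 0.264
finger_force: 58.8
```

>>> {"op": "play_rows", "data": {"commands": [[[-0.02,-0.02,0.08],0],[[0,0,0.08],0],[[0,0,0],0]]}}

```text
clock: 9.5
tool_pos: [573.6, -291.0, 118.4]
tcp_rot: [0.0, 1.0, 0.0, 0.0]
wrist_force: [3.9, -0.5, 3.1]
finger_gap: 0.269
finger_force: 59.3
```

>>> {"op": "play_rows", "data": {"commands": [[[0,0,0.08],0],[[0,0,0],0]]}}

```text
clock: 9.7
tool_pos: [573.5, -291.2, 116.3]
tcp_rot: [0.0, 1.0, -0.0, 0.0]
wrist_force: [3.2, -1.1, -0.3]
finger_gap: 0.262
finger_force: 59.0
```

>>> {"op": "play_rows", "data": {"commands": [[[0,0,0.08],0],[[0,0,0],0]]}}

```text
clock: 9.9
tool_pos: [573.4, -291.2, 114.0]
tcp_rot: [0.0, 1.0, -0.0, 0.0]
wrist_force: [4.6, -1.1, -1.3]
finger_gap: 0.267
finger_force: 58.8
```

>>> {"op": "play_rows", "data": {"commands": [[[0,0,0.1],0],[[0,0,0.1],0],[[0,0,0],0]]}}

```text
clock: 10.2
tool_pos: [573.4, -291.1, 108.9]
tcp_rot: [0.0, 1.0, 0.0, 0.0]
wrist_force: [5.5, -0.9, -0.4]
finger_gap: 0.267
finger_force: 58.9
```

>>> {"op": "play_rows", "data": {"commands": [[[0,0,0.1],0],[[0,0,0.1],0],[[0,0,0],0]]}}

```text
clock: 10.5
tool_pos: [572.7, -290.7, 103.2]
tcp_rot: [0.0, 1.0, 0.0, -0.001]
wrist_force: [4.7, -1.2, -4.9]
finger_gap: 0.262
finger_force: 58.8
```

>>> {"op": "play_rows", "data": {"commands": [[[0,0,0.08],0],[[0,0,0.08],0],[[0,0,0],0]]}}

```text
clock: 10.8
tool_pos: [572.7, -290.9, 99.7]
tcp_rot: [0.0, 1.0, 0.0, -0.001]
wrist_force: [3.7, -0.0, -3.1]
finger_gap: 0.265
finger_force: 59.0
```

Snapped into the groove. The last few mm to the bottom:

>>> {"op": "play_rows", "data": {"commands": [[[0,0,0.06],0],[[0,0,0],0]]}}

```text
clock: 11.0
tool_pos: [572.8, -290.9, 98.5]
tcp_rot: [0.0, 1.0, 0.0, -0.0]
wrist_force: [4.2, -0.6, -1.9]
finger_gap: 0.265
finger_force: 59.2
```

>>> {"op": "play_rows", "data": {"commands": [[[0,0,0.05],0],[[0,0,0],0]]}}

```text
clock: 11.2
tool_pos: [573.0, -291.0, 97.7]
tcp_rot: [0.0, 1.0, 0.0, -0.0]
wrist_force: [2.7, 0.2, 1.3]
finger_gap: 0.266
finger_force: 59.4
```

>>> {"op": "play_rows", "data": {"commands": [[[0,0,0.04],0],[[0,0,0],0]]}}

```text
clock: 11.4
tool_pos: [573.3, -291.1, 97.6]
tcp_rot: [0.0, 1.0, -0.0, 0.0]
wrist_force: [2.4, 1.6, 6.6]
finger_gap: 0.268
finger_force: 60.1
```

>>> {"op": "play_rows", "data": {"commands": [[[0,0,0.05],0],[[0,0,0],0]]}}

```text
clock: 11.6
tool_pos: [573.5, -291.2, 97.5]
tcp_rot: [0.0, 1.0, -0.0, 0.0]
wrist_force: [-0.6, 2.5, 14.5]
finger_gap: 0.266
finger_force: 60.9
```

>>> {"op": "play_rows", "data": {"commands": [[[0,0,0.03],0],[[0,0,0],0]]}}

```text
clock: 11.8
tool_pos: [573.7, -291.2, 97.5]
tcp_rot: [0.0, 1.0, -0.0, 0.001]
wrist_force: [-1.3, 3.0, 19.9]
finger_gap: 0.264
finger_force: 61.5
```

>>> {"op": "play_rows", "data": {"commands": [[[0,0,-0.08],0],[[0,0,0],0]]}}

```text
clock: 12.0
tool_pos: [573.3, -291.1, 97.6]
tcp_rot: [0.0, 1.0, -0.0, 0.0]
wrist_force: [1.4, 1.2, 9.6]
finger_gap: 0.267
finger_force: 60.3
```

>>> {"op": "play_rows", "data": {"commands": [[[0,0,0],0],[[0,0,0],0],[[0,0,0],0],[[0,0,0],0],[[0,0,-0.5],0],[[0,0,-1],0]], "grip": 0.65}}

```text
clock: 12.6
tool_pos: [571.6, -290.2, 132.9]
tcp_rot: [0.0, 1.0, 0.001, -0.002]
wrist_force: [0.3, 0.9, -0.4]
finger_gap: 0.649
finger_force: 0.0
```

>>> {"op": "play_rows", "data": {"commands": [[[0,0,-1],0],[[0,0,-1],0],[[0,0,-1],0],[[0,0,-1],0],[[0.2,0.8,-0.4],0],[[1,1,0],0],[[1,1,0],0],[[1,1,0],0]]}}

```text
clock: 13.4
tool_pos: [491.4, -193.8, 243.9]
tcp_rot: [0.0, 1.0, 0.0, -0.0]
wrist_force: [0.3, -0.1, 0.1]
finger_gap: 0.652
finger_force: 0.0
```

>>> {"op": "play_rows", "data": {"commands": [[[1,1,0],0],[[1,0.84,0],0],[[1,0,0],0],[[0,0,0],0],[[0,0,0],0]]}}

```text
clock: 13.9
tool_pos: [417.8, -149.2, 244.3]
tcp_rot: [0.0, 1.0, -0.0, 0.0]
wrist_force: [0.0, 0.4, 0.1]
finger_gap: 0.651
finger_force: 0.0
```

```bash
python3 - <<'E'
from h import *
from rel import cyl
from m import blob
import m
grab('scene');p,d=grab('top','top2.png');S=np.load('scene.npz')
cyl(12,570,-291,70,140)
cyl(16,416,-149,32,110)
W=world('top',d);q=W[(abs(W[...,0]-572)<14)&(abs(W[...,1]+292)<14)&(W[...,2]>100)];print('24 top',np.median(q,0),len(q))
a=S['p'][150:290,260:460];cv2.imwrite('pics/s2c.png',cv2.resize(a,None,fx=4,fy=4,interpolation=3)[:,:,::-1])
print(env.sense()['tool_pos'])
E
```

```text
mandrel at z 70 [ 5.69328e+02 -2.88663e+02  1.00000e-03 -2.00000e-03] n 285 rms 0.91 zmin 70.24785167364686
mandrel at z 32 [ 4.13913e+02 -1.45857e+02 -1.00000e-03  0.00000e+00] n 385 rms 1.06 zmin 32.23628758293312
24 top [ 570.04563989 -288.69150975  142.89715127] 177
[ 418.98560883 -150.03010266  244.33383565]
```

View pics/s2c.png

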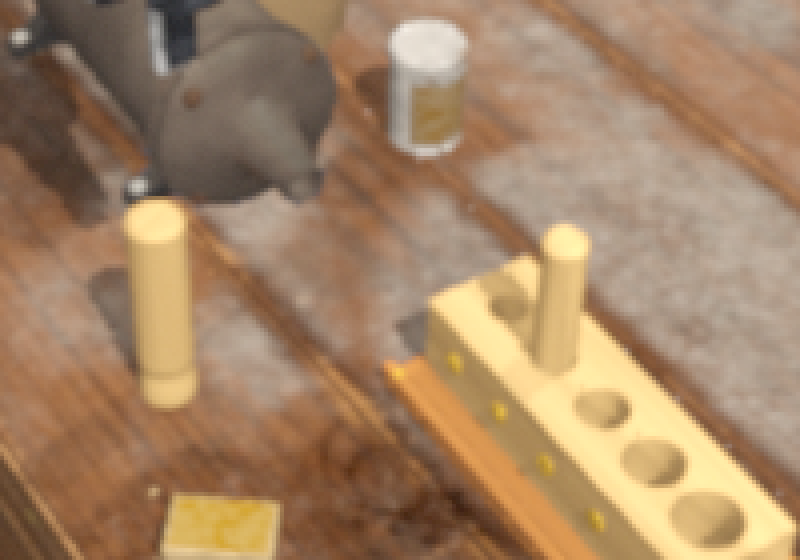

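The crop shows the 24 standing upright and deep in the second hole at crop (565,300). Its top is at about 144 mm, so it is home. The 32 stands at crop (160,300). Next I descend on it.

>>> {"op": "play_rows", "data": {"commands": [[[0,0,1],0],[[0,0,1],0],[[0,0,1],0],[[0,0,1],0],[[0,0,1],0],[[0,0,1],0],[[0,0,0.5],0],[[0,0,0],0]]}}

```text
clock: 14.8
tool_pos: [417.8, -149.7, 79.7]
tcp_rot: [0.0, 1.0, 0.001, -0.002]
wrist_force: [-0.1, -0.6, -0.3]
finger_gap: 0.651
finger_force: 0.0
```

>>> {"op": "play_rows", "data": {"commands": [[[0,0,0],0],[[0,0,0],0],[[0,0,0],0],[[0,0,0],0],[[0,0,0],0],[[0,0,0],0]], "grip": 0, "newtons": 60}}

```text
clock: 15.4
tool_pos: [418.9, -150.4, 82.2]
tcp_rot: [0.0, 1.0, -0.0, 0.001]
wrist_force: [1.2, 0.0, 5.7]
finger_gap: 0.357
finger_force: 59.5
```

>>> {"op": "play_rows", "data": {"commands": [[[0,0,-0.5],0],[[0,0,-1],0],[[0,0,-1],0],[[0,0,-1],0],[[0,0,-1],0],[[0,0,-1],0],[[0,0,-1],0],[[0,-1,-0.4],0]]}}

```text
clock: 16.2
tool_pos: [418.4, -173.5, 256.1]
tcp_rot: [-0.001, 1.0, 0.0, 0.001]
wrist_force: [0.2, -1.3, -2.3]
finger_gap: 0.362
finger_force: 59.4
```

>>> {"op": "play_rows", "data": {"commands": [[[0,-1,0],0],[[0,-1,0],0],[[0,-1,0],0],[[-1,-1,0],0],[[-1,-1,0],0],[[-1,-1,0],0],[[-1,-1,0],0],[[-1,-1,0],0]]}}

```text
clock: 17.0
tool_pos: [543.6, -375.8, 253.4]
tcp_rot: [0.0, 1.0, 0.0, -0.001]
wrist_force: [-0.6, -0.2, -1.0]
finger_gap: 0.359
finger_force: 59.4
```

>>> {"op": "play_rows", "data": {"commands": [[[-1,0,0],0],[[0,0,0],0],[[0,0,0],0],[[0,0,0],0]]}}

```text
clock: 17.4
tool_pos: [567.1, -374.4, 253.6]
tcp_rot: [0.0, 1.0, 0.0, -0.001]
wrist_force: [-0.9, 0.3, -1.9]
finger_gap: 0.361
finger_force: 59.5
```

```bash
python3 - <<'E'
from h import *
from rel import cyl,hole
a=env.sense()['tool_pos'];grab('scene');b=env.sense()['tool_pos'];grab('scene');print(a,b,env.sense()['tool_pos'])
x,y,_=a
cyl(16,x-2.5,y+.5,205,235)
hole((423.3,265.6),32);hole((410.6,252.3),28)
E
```

```text
[ 567.08861909 -374.42955997  253.6195855 ] [ 567.09203727 -374.52536573  253.92370356] [ 567.23914836 -374.62589292  254.16293711]
mandrel at z 205 [ 5.62696e+02 -3.72058e+02 -1.00000e-03 -1.00000e-02] n 234 rms 0.83 zmin 205.18088185866432
hole 32 [ 565.8 -374.8] diam 32.0
hole 28 [ 567.6 -332.9] diam 27.9
```

>>> {"op": "play_rows", "data": {"commands": [[[-0.09,-0.02,0],0],[[0,0,1],0],[[0,0,1],0],[[0,0,1],0],[[0,0,1],0],[[0,0,0.2],0],[[0,0,0],0],[[0,0,0],0]]}}

```text
clock: 18.3
tool_pos: [571.2, -376.2, 150.6]
tcp_rot: [0.0, 1.0, -0.001, 0.001]
wrist_force: [-0.4, -0.1, -0.7]
finger_gap: 0.359
finger_force: 59.5
```

>>> {"op": "play_rows", "data": {"commands": [[[0,0,0.1],0],[[0,0,0],0]]}}

```text
clock: 18.5
tool_pos: [570.9, -376.0, 147.7]
tcp_rot: [0.0, 1.0, -0.001, 0.001]
wrist_force: [-0.5, 0.6, -1.8]
finger_gap: 0.361
finger_force: 59.5
```

>>> {"op": "play_rows", "data": {"commands": [[[0,0,0.08],0],[[0,0,0],0]]}}

```text
clock: 18.7
tool_pos: [570.4, -375.6, 144.7]
tcp_rot: [0.0, 1.0, -0.0, 0.0]
wrist_force: [0.6, 1.3, -1.5]
finger_gap: 0.359
finger_force: 59.5
```

>>> {"op": "play_rows", "data": {"commands": [[[0,0,0.06],0],[[0,0,0],0]]}}

```text
clock: 18.9
tool_pos: [570.4, -375.5, 142.9]
tcp_rot: [0.0, 1.0, 0.0, -0.0]
wrist_force: [0.4, -0.8, -2.0]
finger_gap: 0.364
finger_force: 59.5
```

>>> {"op": "play_rows", "data": {"commands": [[[0.03,0.02,0.03],0],[[0,0,0],0]]}}

```text
clock: 19.1
tool_pos: [569.5, -375.0, 142.2]
tcp_rot: [0.0, 1.0, 0.0, -0.0]
wrist_force: [-1.5, -0.9, -0.8]
finger_gap: 0.365
finger_force: 59.5
```

>>> {"op": "play_rows", "data": {"commands": [[[0,0,0.05],0],[[0,0,0],0]]}}

```text
clock: 19.3
tool_pos: [569.9, -375.3, 141.1]
tcp_rot: [0.0, 1.0, -0.0, 0.0]
wrist_force: [-0.2, -1.2, -1.2]
finger_gap: 0.356
finger_force: 59.6
```

>>> {"op": "play_rows", "data": {"commands": [[[0,0,0.05],0],[[0,0,0],0]]}}

```text
clock: 19.5
tool_pos: [570.0, -375.4, 139.9]
tcp_rot: [0.0, 1.0, -0.0, 0.0]
wrist_force: [0.4, -1.1, -1.6]
finger_gap: 0.358
finger_force: 59.5
```

It's entering freely, so I continue.

>>> {"op": "play_rows", "data": {"commands": [[[0,0,0.08],0],[[0,0,0],0]]}}

```text
clock: 19.7
tool_pos: [570.0, -375.4, 137.8]
tcp_rot: [0.0, 1.0, -0.0, 0.0]
wrist_force: [0.6, -1.2, -1.7]
finger_gap: 0.359
finger_force: 59.5
```

>>> {"op": "play_rows", "data": {"commands": [[[0,0,0.08],0],[[0,0,0.08],0],[[0,0,0],0]]}}

```text
clock: 20.0
tool_pos: [569.9, -375.4, 133.6]
tcp_rot: [0.0, 1.0, -0.0, 0.0]
wrist_force: [1.6, -1.5, -1.4]
finger_gap: 0.361
finger_force: 59.3
```

>>> {"op": "play_rows", "data": {"commands": [[[0,0,0.08],0],[[0,0,0.08],0],[[0,0,0],0]]}}

```text
clock: 20.3
tool_pos: [569.9, -375.3, 129.7]
tcp_rot: [0.0, 1.0, -0.0, 0.0]
wrist_force: [2.1, -1.5, -1.9]
finger_gap: 0.354
finger_force: 59.3
```

>>> {"op": "play_rows", "data": {"commands": [[[-0.02,-0.02,0.08],0],[[0,0,0.08],0],[[0,0,0.08],0],[[0,0,0],0]]}}

```text
clock: 20.7
tool_pos: [570.0, -375.5, 123.3]
tcp_rot: [0.0, 1.0, 0.0, -0.0]
wrist_force: [2.1, -2.0, -3.0]
finger_gap: 0.358
finger_force: 59.4
```

>>> {"op": "play_rows", "data": {"commands": [[[0,0,0.08],0],[[0,0,0.08],0],[[0,0,0],0]]}}

```text
clock: 21.0
tool_pos: [570.6, -375.6, 119.8]
tcp_rot: [0.0, 1.0, -0.0, 0.0]
wrist_force: [3.6, -1.9, -1.5]
finger_gap: 0.357
finger_force: 59.5
```

>>> {"op": "play_rows", "data": {"commands": [[[0,0,0.08],0],[[0,0,0],0]]}}

```text
clock: 21.2
tool_pos: [570.8, -375.8, 118.2]
tcp_rot: [0.0, 1.0, -0.0, 0.001]
wrist_force: [3.6, -0.1, 2.1]
finger_gap: 0.36
finger_force: 59.8
```

>>> {"op": "play_rows", "data": {"commands": [[[0,0,0.08],0],[[0,0,0],0]]}}

```text
clock: 21.4
tool_pos: [570.6, -375.9, 116.2]
tcp_rot: [0.0, 1.0, -0.0, 0.0]
wrist_force: [3.1, -0.4, 0.5]
finger_gap: 0.359
finger_force: 59.6
```

>>> {"op": "play_rows", "data": {"commands": [[[0,0,0.08],0],[[0,0,0.08],0],[[0,0,0],0]]}}

```text
clock: 21.7
tool_pos: [570.4, -375.8, 111.4]
tcp_rot: [0.0, 1.0, -0.0, 0.0]
wrist_force: [3.5, -1.7, -1.2]
finger_gap: 0.359
finger_force: 59.4
```

>>> {"op": "play_rows", "data": {"commands": [[[0,0,0.08],0],[[0,0,0.08],0],[[0,0,0],0]]}}

```text
clock: 22.0
tool_pos: [570.2, -375.7, 107.0]
tcp_rot: [0.0, 1.0, -0.0, -0.0]
wrist_force: [5.7, -2.2, -3.4]
finger_gap: 0.362
finger_force: 59.3
```

>>> {"op": "play_rows", "data": {"commands": [[[0,0,0.08],0],[[0,0,0.08],0],[[0,0,0],0]]}}

```text
clock: 22.3
tool_pos: [570.1, -375.6, 102.8]
tcp_rot: [0.0, 1.0, 0.0, -0.0]
wrist_force: [6.2, -2.6, -3.6]
finger_gap: 0.36
finger_force: 59.3
```

>>> {"op": "play_rows", "data": {"commands": [[[0,0,0.08],0],[[0,0,0],0]]}}

```text
clock: 22.5
tool_pos: [569.5, -375.3, 100.4]
tcp_rot: [0.0, 1.0, 0.0, -0.001]
wrist_force: [4.7, -2.9, -7.3]
finger_gap: 0.356
finger_force: 59.5
```

>>> {"op": "play_rows", "data": {"commands": [[[0,0,0.08],0],[[0,0,0],0]]}}

```text
clock: 22.7
tool_pos: [569.7, -375.4, 99.0]
tcp_rot: [0.0, 1.0, 0.0, -0.001]
wrist_force: [5.1, -2.5, -3.8]
finger_gap: 0.358
finger_force: 59.8
```

>>> {"op": "play_rows", "data": {"commands": [[[0,0,0.06],0],[[0,0,0],0]]}}

```text
clock: 22.9
tool_pos: [569.8, -375.4, 97.9]
tcp_rot: [0.0, 1.0, 0.0, -0.0]
wrist_force: [3.7, -1.4, -1.2]
finger_gap: 0.358
finger_force: 60.0
```

>>> {"op": "play_rows", "data": {"commands": [[[0,0,0.05],0],[[0,0,0],0]]}}

```text
clock: 23.1
tool_pos: [570.0, -375.4, 97.3]
tcp_rot: [0.0, 1.0, 0.0, -0.0]
wrist_force: [2.4, 0.7, 1.2]
finger_gap: 0.356
finger_force: 60.4
```

>>> {"op": "play_rows", "data": {"commands": [[[0,0,0.05],0],[[0,0,0],0]]}}

```text
clock: 23.3
tool_pos: [570.2, -375.5, 97.2]
tcp_rot: [0.0, 1.0, -0.0, 0.0]
wrist_force: [1.9, 2.3, 9.2]
finger_gap: 0.357
finger_force: 61.2
```

>>> {"op": "play_rows", "data": {"commands": [[[0,0,0.05],0],[[0,0,0],0]]}}

```text
clock: 23.5
tool_pos: [570.5, -375.5, 97.2]
tcp_rot: [0.0, 1.0, -0.0, 0.0]
wrist_force: [0.0, 2.5, 16.3]
finger_gap: 0.36
finger_force: 62.0
```

It's on the bottom. Release, retreat and check.

>>> {"op": "play_rows", "data": {"commands": [[[0,0,-0.08],0],[[0,0,0],0]]}}

```text
clock: 23.7
tool_pos: [570.2, -375.5, 97.2]
tcp_rot: [0.0, 1.0, -0.0, 0.0]
wrist_force: [1.6, 0.3, 6.9]
finger_gap: 0.355
finger_force: 61.0
```

>>> {"op": "play_rows", "data": {"commands": [[[0,0,0],0],[[0,0,0],0],[[0,0,0],0],[[0,0,0],0],[[0,0,-0.5],0],[[0,0,-1],0]], "grip": 0.65}}

```text
clock: 24.3
tool_pos: [568.7, -374.5, 132.8]
tcp_rot: [0.0, 1.0, 0.001, -0.002]
wrist_force: [-0.2, 0.3, 0.8]
finger_gap: 0.649
finger_force: 0.0
```

>>> {"op": "play_rows", "data": {"commands": [[[0,0,-1],0],[[0,0,-1],0],[[0,0,-1],0],[[0,0,-1],0],[[0,0,-0.5],0],[[1,0,0],0],[[1,0,0],0],[[1,0,0],0]]}}

```text
clock: 25.1
tool_pos: [494.2, -375.3, 246.6]
tcp_rot: [-0.0, 1.0, 0.0, -0.0]
wrist_force: [0.3, -0.8, -0.5]
finger_gap: 0.651
finger_force: 0.0
```

>>> {"op": "play_rows", "data": {"commands": [[[1,1,0],0],[[1,1,0],0],[[1,1,0],0],[[0,1,0],0],[[0,1,0],0],[[0,1,0],0],[[0,0,0],0],[[0,0,0],0]]}}

```text
clock: 25.9
tool_pos: [420.3, -225.5, 246.8]
tcp_rot: [-0.0, 1.0, -0.0, 0.0]
wrist_force: [-0.3, -0.8, 0.6]
finger_gap: 0.649
finger_force: 0.0
```

```bash
python3 - <<'E'
from h import *
grab('scene');p,d=grab('top');S=np.load('scene.npz')['p']
W=world('top',d)
for x,y in((572,-291),(568,-375)):
    q=W[(abs(W[...,0]-x)<16)&(abs(W[...,1]-y)<18)&(W[...,2]>100)];print(np.median(q,0).round(1),len(q))
a=cv2.resize(S[150:350,260:520],None,fx=3,fy=3,interpolation=3);cv2.imwrite('pics/s3c.png',a[:,:,::-1])
print(env.sense()['tool_pos'],env.sense()['wrist_force'])
E
```

```text
[ 575.8 -284.7  142.6] 76
[ 566.2 -369.3  143.1] 307
[ 420.5038047  -226.39505784  246.74627126] [-0.5556094  -0.87235098 -0.36860068]
```

View pics/s3c.png

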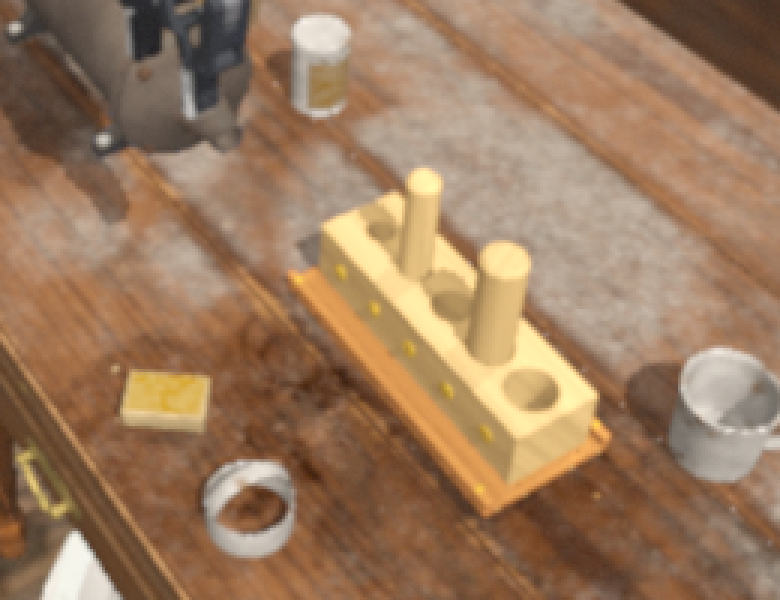

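Both mandrels stand upright in the second hole (crop 422,225) and the fourth (crop 500,300), with equal top heights of about 143 mm. The other things are undisturbed, so I hand in.

```bash
python3 -c "
from rig import env
print(env.hand_in())"
```

```text
the job is handed in; nothing more can be done
None
```

Both mandrels stand upright, past their catches and fully home in their matching holes (24 mm and 32 mm); nothing else I could see in the pictures had moved, and I handed the job in at about 26 s.

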